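# Pin the clamshell filter cell shut and hold it

## Task

Close the hinged lid of the metal filter cell, then take the longer of the two knobbed pins from the stand and push it straight down through the holes in the lid's ear and the lower ear until its collar sits on the lid. The lid is sprung and stands a little ajar by itself, so keep gripping the pin by its knob and press down until the lid is fully shut, and finish like that, still holding the pin pressed down; leave the short pin where it is.

Things in the scene. Friction and masses are not known exactly. Their poses are not given: they have to be found in the camera images.
- cell: Bare-metal clamshell filter cell, fixed, place and turn vary. Origin on the worktop under the centre of its lower half (100 x 100 mm, flat top at 55 mm); z up, -x to the pin ears (roughly to the robot), +x to the hinge. Base plate 10 mm thick, x -55 to 95, y -65 to 65 mm. Hinge axis along y at x = 55, height 55 mm; knuckles rise to 63 mm; an outlet stub sticks out to y = -79 mm, 30 mm up.
- hinge_leaf (a joint): Swing of the lid's hinge leaf (with a thin arm along each side of the lid, out to y = 61 mm), rad: 0 down on its stop, grows as the lid's front edge swings up and away from the robot, stop at 1.45; starts at 0.95 to 1.35. Friction (0.25 N m) keeps it where it is left. The lid's whole angle over the lower half is this joint plus lid.
- lid (a joint): Spring give of the lid on its hinge leaf (same axis), rad: 0 pressed home, 0.06 sprung up (at rest; upper stop). The spring pushes up with 0.64 N m at 0.06 rising to 1.12 N m at 0, so a lid swung down rests 0.06 rad ajar (7.5 mm up at the ear hole, the holes still in line for the pin); about 8 N down at the ear hole shuts it, and it springs up again when let go.
- lid_hinge (a point): Middle of the lid on the hinge axis; turns with the lid: -x runs from hinge to ear, z is the lid's outer normal (up when shut), y the hinge axis. Lid plate: y -50 to 50, z 0 to 12, x -5 to -105 mm; a round boss, radius 28 mm at x = -48, stands 6 mm proud of the outer face; the ear, 40 mm wide and as thick as the plate, goes on to x = -152 mm.
- lid_hole (a point): Centre of the mouth of the 13 mm hole in the lid's ear, on the outer (upper when shut) face, 125 mm from the hinge axis; the ear is 12 mm thick; the mouth is chamfered. Turns with the lid; z axis is the hole's axis, pointing out of the outer face.
- lower_hole (a point): Centre of the 12 mm hole through the lower ear, at the ear's underside, 43 mm above the worktop; axes as cell, where it lies at x = -70, y = 0. The ear is 40 mm wide, 12 mm thick (43 to 55 mm height) and ends at x = -97 mm in the cell's frame; below it is free air. With the lid shut the lid's hole is right above, its mouth 24 mm higher.
- pin_stand: Grey plastic pin stand, block 56 x 150 x 26 mm (x, y, z), fixed to the worktop (place and turn vary). Origin: centre of its underside. Two 10 mm holes, 16 mm deep, at y = -45 and +45 mm; which pin stands in which hole varies.
- long_pin: Long pin, about 60 g, loose, upright in the stand: steel shank 9 mm diameter, 50 mm long, tapered tip; then a collar 25 mm diameter, 4 mm thick; then a white knob 20 mm diameter, 30 mm tall. Origin: the tip, on the axis; z up to the knob: collar underside at z = 50 mm, knob 54 to 84 mm. In the stand the tip is 10 mm and the knob's top 94 mm above the worktop.
- long_pin_knob (a point): Centre of the long pin's knob, 69 mm above its tip: the place to grip.
- long_pin_tip (a point): Tip of the long pin, on its axis.
- short_pin: Short pin: same collar and knob, but the shank is only 18 mm long (too short for the job). Origin at its tip. In the stand its knob's top is 62 mm above the worktop.
Things that resemble listed ones, but are neither listed nor needed, are in the scene too. Leave any orange or turquoise look-alike of the long_pin alone.

How it is judged:
On the way, in this order (a step that is already met when the one before it is completed fails the run):
1. the lid is swung down: its hinge leaf within 0.03 rad of its stop (value of joint hinge_leaf below 0.03 rad), for 0.2 s.
2. the long pin is through both ears: its tip at least 5 mm below the lower ear and within 4 mm of the hole's axis, the lid still down (leaf under 0.03 rad) (z of long_pin_tip in the frame of lower_hole below -0.005 m and horizontal distance between long_pin_tip and lower_hole below 0.004 m and value of joint hinge_leaf below 0.03 rad), for 0.1 s.
At the end, for the whole second after the job is handed in: Hinge leaf and lid both below 0.02 rad; long pin at rest through both ears: tip over 20 mm below the lower ear, within 4 mm of its hole's axis, tilt under 0.12 rad; it presses the cell with over 3 N, the fingers still grip and press it with over 25 N (value of joint each of hinge_leaf, lid below 0.02 rad and z of long_pin_tip in the frame of lower_hole below -0.02 m and horizontal distance between long_pin_tip and lower_hole below 0.004 m and angle between long_pin's own z axis and vertical below 0.12 rad and contact force between long_pin and cell above 3 N and contact force between the fingers and long_pin above 25 N and linear speed of long_pin below 0.02 m/s); the arm keeps its last pose, push and grip.
It fails at once if the short pin is taken out or moved by more than 20 mm (distance of short_pin from where it was at the start of the episode above 0.02 m).
It also fails if it takes over 64 s, if anything falls off the work surface, if the arm or the gripper's body presses on something with over 40 N, if the wrist force passes 120 N, or if a joint passes its speed limit or range.

## Robot

A 6-joint arm with a two-finger parallel gripper is mounted at the origin on a cart in front of the work surface, level with it; the furniture and walls round the work are solid. World frame = base frame: x ahead of the robot, y to its left, z up, the work surface at z = 0. Lengths are in m, angles in rad, forces in N, time in s.
With the tool pointing down it reaches from about 0.35 to 0.975 m from the base axis. Payload 4.9 kg.
Tool frame: the origin (TCP) lies at the very end of the fingers, on their centre line; the grasp point (between the pads) lies 19 mm behind it; z points along the fingers, y is the line along which they close (so a half turn about z gives the same grasp; the last joint's range is limited). The gripper opens to 85 mm and grips with 20 to 120 N. Pads are 22 mm wide; open, the fingers measure 114 mm over their backs; the gripper's body (76 mm by 85 mm) begins 54 mm behind the grasp point. The pads swing forward as they close: fully open they stand 13 mm farther back than shut.
Start: joints at [1.022, 0.053, 1.613, -0, 1.476, -0.119], TCP at [0.26, 0.568, 0.231] pointing down, gripper open.
Joint ranges: [-3.01, 3.01], [-1.01, 2.22], [0.06, 2.58], [-1.02, 4.17], [0.09, 2.62], [-3.14, 3.14]. Speed limits (rad/s): [2.57, 2.57, 3.14, 3.14, 3.14, 3.14].

## Interface

Orientations are given as a unit quaternion [w, x, y, z].
In Python, from plant import * gives the robot as it stands.
- The arm moves only by the tool jog_arm, never from a script. Its argument "moves" is a list that holds one entry, the list of rows, each a list of 7 numbers: the finger opening in cm, from 0 to 8.54, then the shift along the tool's x, y, z in cm, then the turn, a rotation vector about the tool's x, y, z in rad. A call has 1 to 20 rows; each row shifts and turns the commanded pose from where the row before left it, along the tool's axes as they then stand; what a row does not reach is not made up. A row lasts 1/12 s, in which the tool goes at most 41.7 mm and 7.16 degrees, less where a joint would pass 70% of its speed; a pose out of reach is approached as far as the arm can. A call is refused whole if a number of a shift passes 4.17 or a number of a turn 0.125, either way. A call with a gripper value outside its range is refused whole. The fingers move at their own pace and stop on an object; the grip force is fixed at half the most. Time passes only in rows, so rows that do not move let the fingers close. It gives the time, the measured TCP pose, the force, the opening and the grip force at its end, in the units of the state.
- state(): the state, without advancing time (a new reading comes with each control period).
- grab_frame(name): name is "scene" or "top" or "wrist"; returns a dict with "color" (384x512x3 uint8, blue, green, red), "depth" (384x512 float32, m along the optical axis (not along the pixel's ray), 0 where there is no reading), "fx", "fy", "cx", "cy" (pixels), "R" (3x3) and "t" (3): a world point X has camera coordinates R X + t. Camera axes: x right, y down, z forward; pixel columns grow to the right and rows downward; lengths in m; the calibration is good to about 2 mm. A picture is of the moment at which its call begins.
- job_done(): hands the job in; it is judged then, once.
Trained networks look in a picture, given as the dict that the camera call returned (one of the last four; its "shot" number tells which), for a name from the list of things; names that differ only in an ending like _2 or _b are one class to them, and where a whole thing is asked for, a point or a joint stands for the part that bears it (a point fixed in the world has none). Each returns a list of dicts, best first, with "p" (0 to 1); they miss things now and then, are a little off and sometimes report something else, mostly with a low value. They report only what shows in the picture. A call takes as long as a camera call. They do not tell look-alikes from the thing itself.
- recognise(name, picture): "rect" ([centre column, centre row, width, height] in pixels, round what is visible of it).
- regions_of(name, picture): "pixels" (384x512 bool, what is visible of it) and "rect" ([centre column, centre row, width, height] in pixels, round what is visible of it).
The state is a dict: "time": time; "joint_pos": joint angles; "joint_vel": joint speeds; "joint_efforts": joint torques, N m; "tool_pos": TCP position; "tool_rot": TCP orientation; "contact_force": force on the tool from outside, world axes, zero at the start; "ft_torque": the same for the moment, N m; "gripper_width": opening from 0.0 (shut) to 1.0 (fully open); "grasp_force": force on a finger pad.
Only numpy, scipy, OpenCV 4.12 (cv2) and the standard library are available. Lean on these libraries where they do the work, as an engineer would, in place of code of your own. Each camera call takes 0.05 s, during which the arm holds its last target. There are 200 camera calls.

## Working session

There is one attempt and no reset: what is moved stays moved. The work goes in short steps, Python scripts to look and compute and a tool call to move; the robot and the scene stay as the last step left them, time stands still between calls to the robot, and variables do not carry over. Pictures are saved under pics/ and viewed, at most 10 in all, crops included, and the job is handed in when it is done.

Besides the shell and the picture viewer there is one more tool, called after "Emit:" by a JSON object that holds its "method" and its "body". jog_arm: Moves the arm, as the interface text tells. Its arguments: {"type":"object","properties":{"moves":{"type":"array"}},"required":["moves"]}

```bash
mkdir -p pics; cat > h.py <<'E'
from plant import *
import numpy as np, cv2
from scipy.spatial.transform import Rotation as Ro
def pts(f,mask=None):
    d=f["depth"]; v,u=np.nonzero((d>0) if mask is None else (mask&(d>0)))
    z=d[v,u]; c=np.c_[(u-f["cx"])/f["fx"]*z,(v-f["cy"])/f["fy"]*z,z]
    return (c-f["t"])@np.asarray(f["R"]), u, v
def proj(f,X):
    c=np.asarray(f["R"])@X+f["t"]; return f["fx"]*c[0]/c[2]+f["cx"], f["fy"]*c[1]/c[2]+f["cy"]
E
python3 - <<'E'
from h import *
fs=[grab_frame(n) for n in("scene","top")]
cv2.imwrite("pics/a.png",np.vstack([f["color"] for f in fs])[:, :]) 
im=np.hstack([f["color"] for f in fs]); cv2.imwrite("pics/a.png",cv2.resize(im,(800,300)))
cv2.imwrite("pics/top.png",fs[1]["color"]); cv2.imwrite("pics/scene.png",fs[0]["color"])
np.save("fs.npy",fs,allow_pickle=True)
for n,f in zip(("scene","top"),fs):
  for t in("cell","pin_stand","long_pin","short_pin","lid","lid_hole","lower_hole","long_pin_knob"):
    try:
      for r in regions_of(t,f)[:4]:
        P,_,_=pts(f,r["pixels"]); print(n,t,round(r["p"],2),np.round(r["rect"]),np.round(np.median(P,0),3),P.min(0).round(3),P.max(0).round(3))
    except Exception as e: print(n,t,e)
print(state())
E
```

```text
scene cell 0.69 [170. 227.  89. 111.] [0.539 0.292 0.058] [ 0.431  0.105 -0.   ] [0.801 0.345 0.2  ]
scene pin_stand 0.69 [299. 203.  52.  42.] [ 0.498 -0.084  0.027] [ 0.48  -0.203  0.001] [ 0.59  -0.016  0.043]
scene long_pin 0.57 [310. 178.   8.  26.] [ 0.516 -0.134  0.075] [ 0.508 -0.232  0.001] [ 0.593 -0.125  0.098]
scene long_pin 0.49 [337. 180.   9.  21.] [ 0.494 -0.214  0.061] [ 0.485 -0.224  0.007] [ 0.506 -0.206  0.087]
scene long_pin 0.39 [311. 163.   4.  13.] [ 0.578 -0.196  0.076] [ 0.527 -0.367  0.003] [ 0.728 -0.134  0.096]
scene short_pin 0.54 [291. 196.   9.  13.] [ 0.504 -0.045  0.05 ] [ 0.499 -0.057  0.033] [ 0.514 -0.038  0.066]
scene short_pin 0.36 [310. 179.   8.  27.] [ 0.516 -0.134  0.074] [ 0.508 -0.232  0.001] [ 0.593 -0.125  0.098]
scene lid 0.69 [157. 199.  48.  57.] [0.551 0.283 0.132] [0.521 0.096 0.002] [0.917 0.334 0.2  ]
scene lid_hole 0.74 [158. 202.  46.  59.] [0.551 0.283 0.131] [0.521 0.106 0.002] [0.911 0.334 0.2  ]
scene lower_hole 0.74 [170. 230.  88. 114.] [0.54  0.291 0.058] [0.431 0.11  0.001] [0.832 0.345 0.2  ]
scene long_pin_knob 0.73 [3
[... 1289 characters left out ...]
9, 'joint_pos': array([ 1.02201627e+00,  5.26975028e-02,  1.61287768e+00, -4.20678816e-06,
        1.47599871e+00, -1.18995359e-01]), 'joint_vel': array([-0.00076897,  0.00021734,  0.0004711 ,  0.0006784 , -0.00082607,
        0.00036139]), 'joint_efforts': array([ 1.10935580e-03, -3.93688846e+01, -3.70468390e+01, -5.53549910e-05,
        2.35599609e-04,  1.40693526e-06]), 'tool_pos': array([0.26041528, 0.56815287, 0.23131848]), 'tool_rot': array([5.05401065e-06, 2.13242063e-01, 9.76999397e-01, 8.18065830e-06]), 'contact_force': array([-0.36506159,  0.51741669,  0.86725616]), 'ft_torque': array([-0.01909881, -0.00373335, -0.00207719]), 'grasp_force': 0.0, 'gripper_width': 0.9982269511933725}
```

```bash
python3 - <<'E'
from h import *
fs=np.load("fs.npy",allow_pickle=True)
f=fs[1]
a=f["color"][130:240,100:210]; b=f["color"][130:240,290:400]
s=fs[0]["color"]; c=s[150:260,105:215]; d=s[140:250,260,None] ; d=s[140:250,255:365]
im=np.vstack([np.hstack([a,b]),np.hstack([c,d])])
cv2.imwrite("pics/b.png",cv2.resize(im,(600,600),interpolation=cv2.INTER_CUBIC))
# cell pose: base plate & top
for n,f in zip(("scene","top"),fs):
  P,u,v=pts(f)
  roi=(P[:,0]>.38)&(P[:,0]<.68)&(P[:,1]>.14)&(P[:,1]<.42)
  for lo,hi in((.006,.014),(.050,.059)):
    q=P[roi&(P[:,2]>lo)&(P[:,2]<hi)]
    r=cv2.minAreaRect(q[:,:2].astype(np.float32)); print(n,lo,len(q),r, np.median(q[:,2]))
  q=P[roi&(P[:,2]>.075)]
  m=q.mean(0); U,S,V=np.linalg.svd(q-m); print("lid plane",m,V[2],S)
  # stand
  q=P[(P[:,0]>.45)&(P[:,0]<.58)&(P[:,1]>-.19)&(P[:,1]<0)&(abs(P[:,2]-.026)<.004)]
  print("stand",cv2.minAreaRect(q[:,:2].astype(np.float32)))
  for c0 in((.516,-.134),(.505,-.045),(.578,-.196),(.495,-.214)):
    k=P[np.hypot(P[:,0]-c0[0],P[:,1]-c0[1])<.02]; top=k[k[:,2]>k[:,2].max()-.006]; print("knob",c0,k[:,2].max().round(3),np.median(top[:,:2],0).round(4),(top[:,:2].min(0)+top[:,:2].max(0))/2,len(top))
E
```

```text
scene 0.006 590 ((0.5491583943367004, 0.280016154050827), (0.15211449563503265, 0.12927183508872986), 2.033832311630249) 0.011320594167325138
scene 0.05 1739 ((0.5077764987945557, 0.28387296199798584), (0.1204531267285347, 0.1535368412733078), 87.68505859375) 0.056863003138197955
lid plane [0.55088028 0.28201152 0.13246382] [0.92649887 0.02198755 0.37565462] [1.59874814 1.37058202 0.12633293]
stand ((0.5154128074645996, -0.09451468288898468), (0.05969308316707611, 0.15378566086292267), 5.551121711730957)
knob (0.516, -0.134) 0.098 [ 0.5169 -0.1349] [ 0.51960487 -0.13726894] 27
knob (0.505, -0.045) 0.067 [ 0.5087 -0.0457] [ 0.51008289 -0.04718218] 28
knob (0.578, -0.196) 0.087 [ 0.5782 -0.1969] [ 0.57923646 -0.20055891] 23
knob (0.495, -0.214) 0.087 [ 0.4939 -0.2177] [ 0.4959376  -0.21952566] 27
top 0.006 719 ((0.5339399576187134, 0.2930015027523041), (0.17938655614852905, 0.23917317390441895), 2.0174338817596436) 0.010629957601012275
top 0.05 1640 ((0.5134457945823669, 0.2770082354545593), (0.1033959910273552, 0.1657213270664215), 84.49683380126953) 0.055930581244963515
lid plane [0.55537988 0.27192479 0.14343716] [-0.88694896  0.0220748  -0.46133962] [1.20685409 0.91929671 0.15650779]
stand ((0.5150352716445923, -0.09343541413545609), (0.056090112775564194, 0.1507095843553543), 5.616984844207764)
knob (0.516, -0.134) 0.099 [ 0.5194 -0.1372] [ 0.5196602  -0.13706451] 62
knob (0.505, -0.045) 0.068 [ 0.5093 -0.0483] [ 0.51017789 -0.04945262] 45
knob (0.578, -0.196) 0.089 [ 0.5804 -0.2012] [ 0.58075374 -0.20075921] 50
knob (0.495, -0.214) 0.089 [ 0.4965 -0.2192] [ 0.49678177 -0.21902036] 59
```

View pics/a.png

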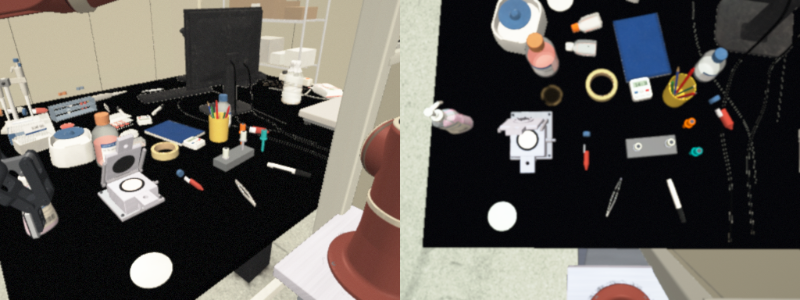

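View pics/b.png

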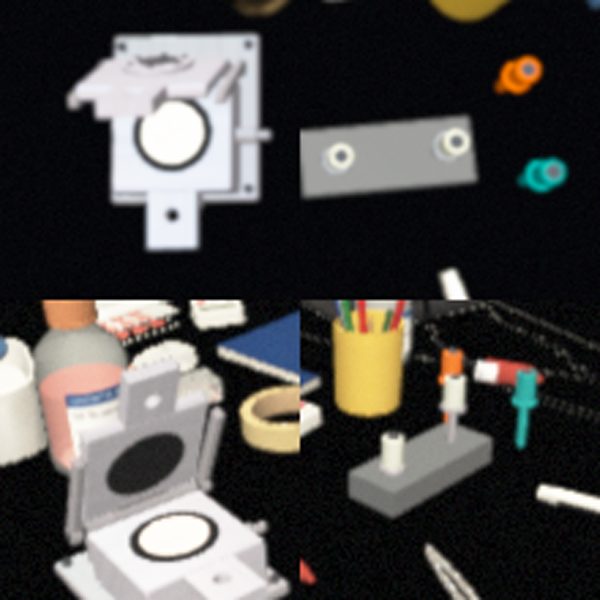

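Picture 1 shows the cell on the left of the table (top view, around pixel 161,181), with the stand to its right. In the enlarged crops of picture 2, there are four candidates for the long pin in the top view:
- White pin at (345,184): in the stand, knob top at about 96 mm.
- White pin at (302,187): in the stand, short, knob top at about 65 mm.
- Orange pin at (370,158): loose on the table.
- Turquoise pin at (378,193): loose on the table.

The tall white pin at (345,184) fits the description, because it is white, in the stand and its knob top is near 94 mm. The crop confirms it.

```bash
python3 - <<'E'
from h import *
fs=np.load("fs.npy",allow_pickle=True)
def ray(f,u,v,z):
    R=np.asarray(f["R"]); d=R.T@np.array([(u-f["cx"])/f["fx"],(v-f["cy"])/f["fy"],1]); c=-R.T@f["t"]; return c+d*(z-c[2])/d[2]
f=fs[1]; g=cv2.cvtColor(f["color"],cv2.COLOR_BGR2GRAY).astype(float)
w=g[204:215,158:169]; m=np.clip(150-w,0,None); ys,xs=np.mgrid[204:215,158:169]
print(w.astype(int)); u,v=(m*xs).sum()/m.sum(),(m*ys).sum()/m.sum(); print(u,v,ray(f,u,v,.052))
P,_,_=pts(f)
q=P[(P[:,0]>.42)&(P[:,0]<.47)&(abs(P[:,2]-.055)<.004)&(P[:,1]>.2)&(P[:,1]<.36)]
print("ear",cv2.minAreaRect(q[:,:2].astype(np.float32)))
# edge fits on colour: base front edge corners / lower-half
for f in fs:
  P,_,_=pts(f)
  q=P[(P[:,0]>.47)&(P[:,0]<.53)&(abs(P[:,2]-.0555)<.004)&(P[:,1]>.18)&(P[:,1]<.38)]
  for x in np.arange(.475,.53,.01):
    s=q[abs(q[:,0]-x)<.005][:,1]; print(x.round(3),s.min().round(4),s.max().round(4),end=' | ')
  print()
s=fs[0];P,_,_=pts(s)
k=P[(P[:,2]>.08)&(P[:,0]>.5)&(P[:,0]<.66)&(P[:,1]>.24)&(P[:,1]<.32)]
th=[]
for y in(.27,.28,.29):
  l=k[abs(k[:,1]-y)<.004]; p=np.polyfit(l[:,2],l[:,0],1); print("lid inner line dx/dz",p, "theta",np.arctan2(1,-p[0]), l[:,2].max())
E
```

```text
[[242 242 241 240 239 239 241 242 242 241 241]
 [242 241 239 233 227 228 234 239 241 241 240]
 [242 240 231 208 182 178 198 226 239 241 240]
 [241 235 213 162 119 101 134 197 233 240 240]
 [240 232 194 129  72  43  88 168 225 238 240]
 [241 233 200 134  68  37  84 163 223 238 240]
 [241 238 221 173 120 103 137 194 230 239 240]
 [241 241 235 220 193 189 209 229 239 240 240]
 [242 241 240 237 232 232 236 240 241 241 240]
 [241 241 241 241 240 240 241 241 241 241 240]
 [241 241 241 241 241 241 241 241 241 241 240]]
162.81121751025992 208.4938440492476 [0.45843262 0.27587773 0.052     ]
ear ((0.4506901800632477, 0.2758018374443054), (0.03699405863881111, 0.039596106857061386), 1.960593342781067)
0.475 0.2351 0.3263 | 0.485 0.2287 0.3267 | 0.495 0.2293 0.3276 | 0.505 0.229 0.328 | 0.515 0.2287 0.3278 | 0.525 0.2288 0.3285 | 
0.475 0.2569 0.3259 | 0.485 0.2275 0.3267 | 0.495 0.2276 0.3273 | 0.505 0.2278 0.3278 | 0.515 0.2284 0.3279 | 0.525 0.2288 0.3256 | 
lid inner line dx/dz [-0.4060426   0.60482926] theta 1.1850916896738946 0.20039198020395244
lid inner line dx/dz [-0.40093807  0.60389014] theta 1.189481533715825 0.20029996020830537
lid inner line dx/dz [-0.40932627  0.60463114] theta 1.1822760103928458 0.20045631062782615
```

Emit:
{"method": "jog_arm", "body": {"moves": [[[0,0,0,-1.8,0,0,-0.1074],[0,0,0,-1.8,0,0,-0.1074],[0,0,0,-1.8,0,0,-0.1074],[0,0,0,-1.8,0,0,-0.1074],[0,-2.46,-2.07,0,0,0,0],[0,-2.46,-2.07,0,0,0,0],[0,-2.46,-2.07,0,0,0,0],[0,-2.46,-2.07,0,0,0,0],[0,-2.46,-2.07,0,0,0,0],[0,-2.46,-2.07,0,0,0,0],[0,-2.46,-2.07,0,0,0,0],[0,-2.46,-2.07,0,0,0,0],[0,-2.46,-2.07,0,0,0,0],[0,-2.46,-2.07,0,0,0,0],[0,-2.46,-2.07,0,0,0,0],[0,-2.46,-2.07,0,0,0,0],[0,-2.46,-2.07,0,0,0,0],[0,-2.46,-2.07,0,0,0,0]]]}}

```text
time: 2.4
tool_pos: [0.6058, 0.2771, 0.3033]
tool_rot: [0.0, 0.0, 1.0, 0.0]
contact_force: [-0.2, -0.2, -0.4]
gripper_width: -0.003
grasp_force: 0.0
```

Emit:
{"method": "jog_arm", "body": {"moves": [[[0,0,0,3.5,0,0,0],[0,0,0,3.5,0,0,0],[0,0,0,3.5,0,0,0],[0,0,0,3.5,0,0,0],[0,2.05,0,0,0,0,0],[0,2.05,0,0,0,0,0],[0,0.95,0,0.45,0,0,0],[0,0.95,0,0.45,0,0,0],[0,0.95,0,0.6,0,0,0],[0,0.95,0,0.6,0,0,0],[0,0.8,0,0.75,0,0,0],[0,0.8,0,0.75,0,0,0],[0,0.6,0,0.9,0,0,0],[0,0.6,0,0.9,0,0,0],[0,0.3,0,0.67,0,0,0],[0,0.3,0,0.67,0,0,0],[0,0.3,0,0.67,0,0,0]]]}}

```text
time: 3.82
tool_pos: [0.4883, 0.2782, 0.0882]
tool_rot: [-0.0, 0.0, 1.0, -0.0]
contact_force: [1.6, -0.9, 1.5]
gripper_width: -0.003
grasp_force: 0.6
```

Emit:
{"method": "jog_arm", "body": {"moves": [[[0,0,0,0.5,0,0,0],[0,0,0,0.5,0,0,0],[0,0,0,0.4,0,0,0],[0,0,0,0.2,0,0,0],[0,0,0,0.2,0,0,0],[0,0,0,0,0,0,0],[0,0,0,0,0,0,0],[0,0,0,0,0,0,0]]]}}

```text
time: 4.48
tool_pos: [0.4888, 0.2784, 0.0722]
tool_rot: [-0.0, 0.0, 1.0, -0.0]
contact_force: [-4.1, -0.9, 6.8]
gripper_width: 0.0
grasp_force: 3.2
```

Emit:
{"method": "jog_arm", "body": {"moves": [[[0,0,0,0.15,0,0,0],[0,0,0,0.15,0,0,0],[0,0,0,0,0,0,0],[0,0,0,0,0,0,0],[0,0,0,-0.5,0,0,0],[0,0,0,-1,0,0,0],[6,0,0,-3.5,0,0,0],[6,0,0,-3.5,0,0,0],[6,0,0,-3.5,0,0,0],[6,0,0,-3,0,0,0],[6,0,0,-3,0,0,0],[6,0,0,0,0,0,0],[6,0,0,0,0,0,0]]]}}

```text
time: 5.57
tool_pos: [0.4902, 0.2788, 0.2515]
tool_rot: [0.003, 0.0, 1.0, 0.001]
contact_force: [0.5, -0.5, -0.3]
gripper_width: 0.701
grasp_force: 0.0
```

```bash
cat >> h.py <<'E'
def ray(f,u,v,z):
    R=np.asarray(f["R"]); d=R.T@np.array([(u-f["cx"])/f["fx"],(v-f["cy"])/f["fy"],1]); c=-R.T@f["t"]; return c+d*(z-c[2])/d[2]
E
python3 - <<'E'
from h import *
f=grab_frame("wrist"); t=grab_frame("top"); s=state()
print(s["tool_pos"],s["contact_force"],f["R"],-np.asarray(f["R"]).T@f["t"])
cv2.imwrite("pics/c.png",np.hstack([f["color"],cv2.resize(t["color"][130:240,100:210],(288,288)).__class__ and cv2.resize(t["color"][120:240,100:196],(288,384))]))
np.save("f2.npy",[f,t],allow_pickle=True)
for n,g in(("w",f),("t",t)):
  P,_,_=pts(g)
  q=P[(P[:,0]>.425)&(P[:,0]<.6)&(P[:,1]>.21)&(P[:,1]<.35)&(P[:,2]>.05)&(P[:,2]<.1)]
  e=q[(abs(q[:,1]-.276)<.015)]
  for x in np.arange(.43,.6,.02):
    l=e[abs(e[:,0]-x)<.006]; print(n,x.round(2),len(l),np.median(l[:,2]).round(4) if len(l) else None,end='|')
  print()
E
```

```text
[0.48838201 0.27805196 0.24728387] [-0.77213162 -0.36418445 -0.98139478] [[-2.15404192e-04  9.99996417e-01  2.66838531e-03]
 [ 9.63633269e-01 -5.05497755e-04  2.67227746e-01]
 [ 2.67228137e-01  2.62890683e-03 -9.63629707e-01]] [0.42371949 0.27773554 0.3935853 ]
w 0.43 117 0.0754|w 0.45 286 0.0749|w 0.47 305 0.0736|w 0.49 261 0.0725|w 0.51 298 0.0724|w 0.53 256 0.0768|w 0.55 230 0.0754|w 0.57 174 0.0676|w 0.59 93 0.0614|
t 0.43 30 0.077|t 0.45 68 0.0756|t 0.47 70 0.0738|t 0.49 65 0.0733|t 0.51 33 0.0734|t 0.53 27 0.0777|t 0.55 75 0.0765|t 0.57 64 0.069|t 0.59 29 0.0618|
```

View pics/c.png

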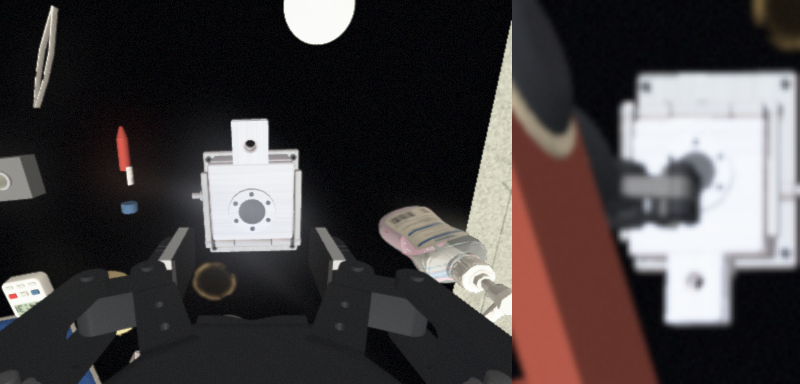

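The wrist picture shows the lid lying down at (252,190), its ear hole at (250,146) and the fingers clear of it. Its slope of about 0.06 rad means the leaf is on its stop. Next is the pin.

Emit:
{"method": "jog_arm", "body": {"moves": [[[5,-0.22,-2.96,0,0,0,0],[5,-0.22,-2.96,0,0,0,0],[5,-0.22,-2.96,0,0,0,0],[5,-0.22,-2.96,0,0,0,0],[5,-0.22,-2.96,0,0,0,0],[5,-0.22,-2.96,0,0,0,0],[5,-0.22,-2.96,0,0,0,0],[5,-0.22,-2.96,0,0,0,0],[5,-0.22,-2.96,0,0,0,0],[5,-0.22,-2.96,0,0,0,0],[5,-0.22,-2.96,0,0,0,0],[5,-0.22,-2.96,0,0,0,0],[5,-0.22,-2.96,0,0,0,0],[5,-0.22,-2.96,0,0,0,0],[5,0,0,3,0,0,0],[5,0,0,3,0,0,0],[5,0,0,3,0,0,0],[5,0,0,0,0,0,0],[5,0,0,0,0,0,0]]]}}

```text
time: 7.25
tool_pos: [0.5171, -0.1352, 0.1546]
tool_rot: [-0.004, 0.0, 1.0, 0.001]
contact_force: [0.0, -0.1, 1.5]
gripper_width: 0.585
grasp_force: 0.0
```

```bash
python3 - <<'E'
from h import *
f0,t0=np.load("f2.npy",allow_pickle=True)
def dark(f,u0,v0,h,thr):
    g=cv2.cvtColor(f["color"],cv2.COLOR_BGR2GRAY).astype(float)
    ys,xs=np.mgrid[v0-h:v0+h+1,u0-h:u0+h+1]; m=np.clip(thr-g[ys,xs],0,None); return (m*xs).sum()/m.sum(),(m*ys).sum()/m.sum()
u,v=dark(f0,250,146,9,150); print("lid hole wrist",u,v,ray(f0,u,v,.0725))
f=grab_frame("wrist"); s=state(); print(s["tool_pos"],s["tool_rot"],s["gripper_width"])
for r in regions_of("long_pin",f)[:4]:
    P,_,_=pts(f,r["pixels"]); print(round(r["p"],2),np.round(r["rect"]),P.max(0).round(3))
P,u,v=pts(f); k=(np.hypot(P[:,0]-.519,P[:,1]+.137)<.025)&(P[:,2]>.05)
tp=P[k&(P[:,2]>P[k][:,2].max()-.006)]; print(len(tp),P[k][:,2].max(),cv2.minEnclosingCircle(tp[:,:2].astype(np.float32)),tp[:,2].mean())
im=f["color"].copy(); cv2.imwrite("pics/d.png",im)
E
```

```text
lid hole wrist 249.895528539048 143.12075005151453 [0.45797549 0.27659535 0.0725    ]
[ 0.51887097 -0.13583484  0.15741109] [-1.13742674e-03  6.97054404e-05  9.99999241e-01  4.67437918e-04] 0.5835223332884995
0.82 [248. 202.  30.  37.] [ 0.545 -0.126  0.096]
0.62 [152. 172.  42.  35.] [ 0.527 -0.207  0.086]
1868 0.2576845506380218 ((0.5003769993782043, -0.13709619641304016), 0.016517190262675285) 0.2545522500099181
```

View pics/d.png

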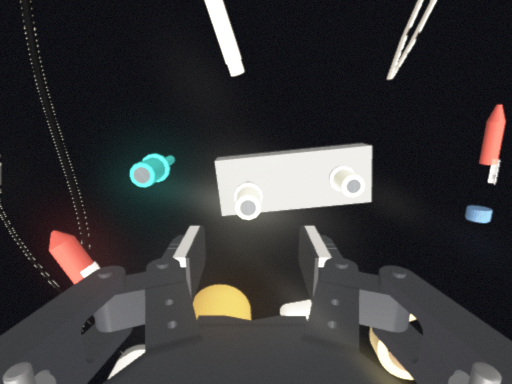

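The wrist picture shows the white long pin at (248,207) between the open fingers, which are at about (190,245) and (315,245). The short pin is at (352,184) and the turquoise one, off to the side, at (145,172).

```bash
python3 - <<'E'
from h import *
f=grab_frame("wrist"); s=state(); print(s["tool_pos"])
hsv=cv2.cvtColor(f["color"],cv2.COLOR_BGR2HSV); P,u,v=pts(f)
k=(P[:,2]>.088)&(P[:,2]<.102)&(u>225)&(u<272)&(v>180)&(v<230); tp=P[k]
print(k.sum(),cv2.minEnclosingCircle(tp[:,:2].astype(np.float32)),tp.mean(0))
g=cv2.cvtColor(f["color"],cv2.COLOR_BGR2GRAY); ys,xs=np.mgrid[196:220,236:262]
w=g[196:220,236:262]; m=(w<150)&(w>60); print(w[::2,::2]); 
n,l,st,c=cv2.connectedComponentsWithStats(m.astype(np.uint8)); i=1+st[1:,4].argmax(); print(st[i],c[i]+[236,196],ray(f,*(c[i]+[236,196]),.094))
E
```

```text
[ 0.5206008  -0.13640722  0.16025933]
506 ((0.5193265676498413, -0.13873741030693054), 0.010068940930068493) [ 0.51844837 -0.13894999  0.0936807 ]
[[239 255 255 255 229 197 198 200 199 222 255 255 255]
 [241 255 255 244 200 199 200 201 200 199 235 255 255]
 [240 255 255 212 201 199 199 204 199 199 207 255 255]
 [243 255 255 210 201 197 199 205 199 199 202 255 255]
 [242 255 255 234 199 199 200 205 202 200 212 255 255]
 [238 255 255 255 212 200 201 206 203 201 255 255 255]
 [231 238 255 255 255 224 205 207 226 255 255 255 171]
 [120 117 144 255 255 255 255 255 255 255 255 188 105]
 [106 108 107 120 241 255 255 255 255 221 138 107 105]
 [102 101 103 104 104 107 113 127 108 105 103 103 101]
 [ 96  97  99 101 102 103 100 102 102 101  99 101  98]
 [ 94  93  94  94  96  97  94  96  97  96  98  98  95]]
[  0  12  26  12 207] [248.4589372  215.29951691] [ 0.53067294 -0.13933009  0.094     ]
```

Emit:
{"method": "jog_arm", "body": {"moves": [[[5,0.13,-0.23,2,0,0,0],[5,0,0,2,0,0,0],[5,0,0,2,0,0,0],[5,0,0,1.7,0,0,0],[5,0,0,1.6,0,0,0],[5,0,0,0,0,0,0],[5,0,0,0,0,0,0],[5,0,0,0,0,0,0]]]}}

```text
time: 8.07
tool_pos: [0.5198, -0.139, 0.0676]
tool_rot: [0.002, -0.0, 1.0, -0.001]
contact_force: [-0.6, -0.1, 0.8]
gripper_width: 0.58
grasp_force: 0.0
```

Emit:
{"method": "jog_arm", "body": {"moves": [[[0,0,0,0,0,0,0],[0,0,0,0,0,0,0],[0,0,0,0,0,0,0],[0,0,0,0,0,0,0],[0,0,0,0,0,0,0],[0,0,0,0,0,0,0],[0,0,0,0,0,0,0],[0,0,0,0,0,0,0]]]}}

```text
time: 8.73
tool_pos: [0.5193, -0.1388, 0.0668]
tool_rot: [0.001, 0.0, 1.0, -0.0]
contact_force: [-0.3, 1.0, 6.0]
gripper_width: 0.211
grasp_force: 58.4
```

Emit:
{"method": "jog_arm", "body": {"moves": [[[0,0,0,-1,0,0,0],[0,0,0,-2.5,0,0,0],[0,0,0,-2.5,0,0,0],[0,0,0,-2.5,0,0,0],[0,0,0,-2.5,0,0,0],[0,0.43,2.97,0,0,0,0],[0,0.43,2.97,0,0,0,0],[0,0.43,2.97,0,0,0,0],[0,0.43,2.97,0,0,0,0],[0,0.43,2.97,0,0,0,0],[0,0.43,2.97,0,0,0,0],[0,0.43,2.97,0,0,0,0],[0,0.43,2.97,0,0,0,0],[0,0.43,2.97,0,0,0,0],[0,0.43,2.97,0,0,0,0],[0,0.43,2.97,0,0,0,0],[0,0.43,2.97,0,0,0,0],[0,0.43,2.97,0,0,0,0],[0,0.43,2.97,0,0,0,0]]]}}

```text
time: 10.32
tool_pos: [0.4572, 0.2787, 0.1753]
tool_rot: [-0.0, 0.0, 1.0, -0.0]
contact_force: [0.6, -0.2, -0.1]
gripper_width: 0.21
grasp_force: 59.2
```

Emit:
{"method": "jog_arm", "body": {"moves": [[[0,0,0,0,0,0,0],[0,0,0,0,0,0,0],[0,0,0,0,0,0,0],[0,0,0,0,0,0,0]]]}}

```text
time: 10.65
tool_pos: [0.4581, 0.2764, 0.1751]
tool_rot: [-0.0, 0.001, 1.0, -0.0]
contact_force: [-0.1, 0.9, -1.3]
gripper_width: 0.212
grasp_force: 59.3
```

```bash
python3 - <<'E'
from h import *
f=grab_frame("wrist"); t=grab_frame("top"); sc=grab_frame("scene"); s=state(); print(s["tool_pos"],s["tool_rot"],s["gripper_width"],s["grasp_force"])
np.save("f3.npy",[f,t,sc],allow_pickle=True)
for n,g in(("w",f),("t",t),("s",sc)):
  for r in regions_of("long_pin",g)[:3]:
    P,_,_=pts(g,r["pixels"]); print(n,round(r["p"],2),np.round(r["rect"]),np.median(P,0).round(3))
u,v=map(int,proj(sc,np.array([.458,.276,.11])))
c=sc["color"][max(0,v-50):v+50,max(0,u-50):u+50]; print(u,v)
u2,v2=map(int,proj(f,np.array([.458,.276,.09]))); print(u2,v2)
d=f["color"][max(0,v2-75):v2+75,max(0,u2-75):u2+75]
cv2.imwrite("pics/e.png",np.hstack([cv2.resize(c,(400,400),interpolation=2),cv2.resize(d,(400,400),interpolation=2)]))
E
```

```text
[0.4582988  0.27646213 0.17521728] [-9.27342501e-06  8.67110154e-04  9.99999621e-01 -7.84817642e-05] 0.21362290549568486 59.280234575271606
w 0.92 [251. 245.  42.  84.] [0.453 0.276 0.201]
w 0.27 [253. 232. 106. 141.] [0.48  0.278 0.073]
t 0.63 [377. 194.  19.  10.] [ 0.495 -0.215  0.078]
t 0.43 [367. 158.  12.   5.] [ 0.578 -0.197  0.076]
s 0.71 [310. 172.   8.  26.] [ 0.579 -0.197  0.061]
s 0.54 [181. 204.  12.  48.] [0.453 0.277 0.174]
s 0.53 [340. 179.   8.  24.] [ 0.494 -0.216  0.06 ]
183 228
251 194
```

View pics/e.png

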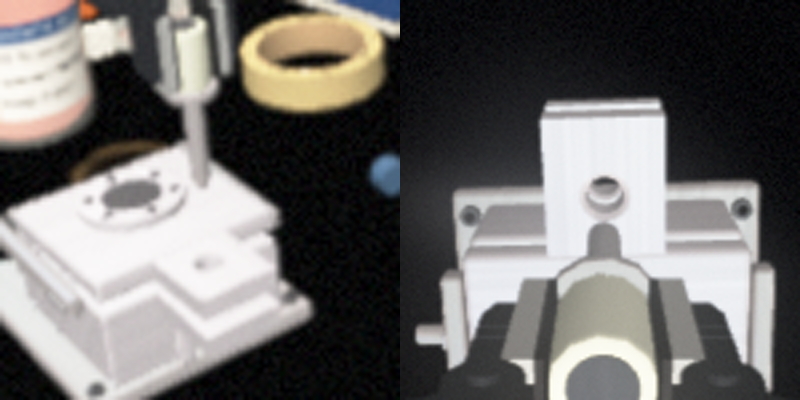

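The left crop (scene) shows the pin hanging straight in the fingers, above and behind the ear hole as the camera sees it. In the right crop (wrist) the tip at (604,225) and the ear hole at (604,197) share the same column, so y is aligned.

```bash
python3 - <<'E'
from h import *
f,t,sc=np.load("f3.npy",allow_pickle=True)
print("tip",ray(f,252.5,202.5,.1184),"hole",ray(f,252.3,193,.0745))
P,u,v=pts(f)
# knob top & collar circle of held pin
for lo,hi in((.198,.206),):
  k=(P[:,2]>lo)&(P[:,2]<hi)&(abs(u-251)<40)&(v>190)&(abs(P[:,1]-.276)<.0125)&(abs(P[:,0]-.458)<.03); print(k.sum(),cv2.minEnclosingCircle(P[k][:,:2].astype(np.float32)))
# hole: fit ellipse of rim: print gray patch
g=cv2.cvtColor(f["color"],cv2.COLOR_BGR2GRAY)
print(g[182:212,242:264])
# ear edges at hole row
k=(abs(P[:,2]-.0745)<.006)&(P[:,0]<.47)&(P[:,0]>.42)&(abs(P[:,1]-.276)<.04); print(P[k].min(0),P[k].max(0))
E
```

```text
tip [0.45560481 0.27641579 0.1184    ] hole [0.46070993 0.27635706 0.0745    ]
1586 ((0.4568385183811188, 0.27606433629989624), 0.01580384001135826)
[[240 240 241 241 240 240 237 237 240 239 238 240 239 238 240 240 242 242
  241 238 241 241]
 [240 240 240 241 242 239 237 237 238 238 237 238 239 238 239 241 242 241
  240 238 240 241]
 [240 240 240 242 241 239 236 234 228 226 223 223 228 233 236 239 242 241
  240 239 240 241]
 [241 240 240 242 241 236 226 219 189 152 142 142 175 211 223 232 238 242
  240 239 240 241]
 [239 240 240 241 237 228 173 139 100  77  71  71  82  99 144 208 230 236
  238 239 240 241]
 [240 240 239 236 232 203 133  92  78  75  76  78  80  79  92 143 215 229
  234 237 240 241]
 [240 239 235 231 224 180 148 124 113 116 126 128 127 128 125 135 188 223
  229 235 240 241]
 [240 237 230 227 213 187 163 152 149 147 148 146 142 135 132 152 187 209
  223 230 237 240]
 [238 234 228 222 208 200 183 163 155 152 147 144 141 140 148 180 193 191
  218 223 236 241]
 [238 231 223 199 186 202 200 185 171 159 156 152 150 159 176 195 204 165
  206 220 235 241]
 [239 230 222 195 181
[... 1209 characters left out ...]
 160 130 126 130 132 135 138 139 138 142 171 230 240
  241 238 238 239]
 [237 238 239 237 201 146 127 127 130 133 135 137 137 137 139 153 223 238
  240 238 238 238]
 [237 239 239 236 185 137 126 130 129 135 138 138 137 138 139 144 191 234
  239 238 238 239]
 [238 240 238 235 180 134 127 129 131 134 137 137 140 138 139 142 184 232
  240 238 238 238]
 [238 239 238 235 172 130 125 128 131 137 137 137 139 140 138 140 169 230
  239 238 238 238]
 [238 239 239 235 169 129 128 127 133 136 139 138 137 138 139 139 167 230
  239 239 237 239]
 [238 239 239 235 168 130 127 129 132 135 137 138 136 138 140 141 168 231
  240 239 238 239]]
[0.43224357 0.255939   0.06857746] [0.46998967 0.29580379 0.07792608]
```

Emit:
{"method": "jog_arm", "body": {"moves": [[[0,-0.08,0,1,0,0,0],[0,0,0,1,0,0,0],[0,0,0,1,0,0,0],[0,0,0,0.8,0,0,0],[0,0,0,0,0,0,0],[0,0,0,0,0,0,0],[0,0,0,0,0,0,0]]]}}

```text
time: 11.53
tool_pos: [0.4589, 0.2775, 0.1372]
tool_rot: [0.0, 0.0, 1.0, 0.0]
contact_force: [0.8, 1.3, -0.0]
gripper_width: 0.21
grasp_force: 59.3
```

```bash
python3 - <<'E'
from h import *
f=grab_frame("wrist"); s=state(); print(s["tool_pos"],s["contact_force"])
h=np.array([.4602,.2764,.0745]); u,v=map(int,proj(f,h)); print(u,v, f["fx"])
c=f["color"][v-40:v+40,u-40:u+40]; cv2.imwrite("pics/g.png",cv2.resize(c,(560,560),interpolation=cv2.INTER_NEAREST))
E
```

```text
[0.45917716 0.27760354 0.13766651] [-0.1781643   0.05631298 -0.96288454]
251 204 285.265870940171
```

View pics/g.png

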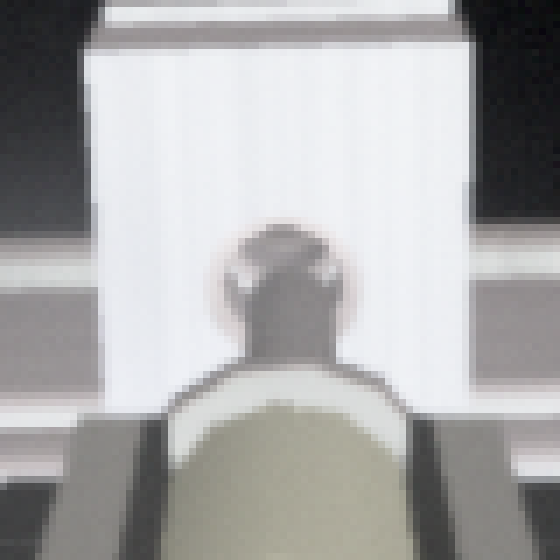

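The crop shows the tip just above the ear hole. The shank is centred at column 290 and the hole's chamfer at 286, so the pin is about 0.5 mm off to +y. It also sits a little toward the robot, so I'll shift it and then lower it gently.

Emit:
{"method": "jog_arm", "body": {"moves": [[[0,-0.12,-0.06,0,0,0,0],[0,0,0,0.3,0,0,0],[0,0,0,0.3,0,0,0],[0,0,0,0.3,0,0,0],[0,0,0,0.3,0,0,0],[0,0,0,0.3,0,0,0],[0,0,0,0,0,0,0],[0,0,0,0,0,0,0],[0,0,0,0,0,0,0]]]}}

```text
time: 12.33
tool_pos: [0.4601, 0.2768, 0.1222]
tool_rot: [0.0, 0.0, 1.0, 0.0]
contact_force: [0.4, 0.5, -0.2]
gripper_width: 0.211
grasp_force: 59.3
```

Emit:
{"method": "jog_arm", "body": {"moves": [[[0,0,0,0.3,0,0,0],[0,0,0,0.3,0,0,0],[0,0,0,0.3,0,0,0],[0,0,0,0.3,0,0,0],[0,0,0,0.3,0,0,0],[0,0,0,0,0,0,0],[0,0,0,0,0,0,0],[0,0,0,0,0,0,0]]]}}

```text
time: 13.0
tool_pos: [0.4601, 0.2768, 0.1072]
tool_rot: [0.0, 0.0, 1.0, -0.0]
contact_force: [0.6, -0.3, -0.3]
gripper_width: 0.216
grasp_force: 59.3
```

Emit:
{"method": "jog_arm", "body": {"moves": [[[0,0,0,0.4,0,0,0],[0,0,0,0.4,0,0,0],[0,0,0,0.4,0,0,0],[0,0,0,0.4,0,0,0],[0,0,0,0.4,0,0,0],[0,0,0,0.4,0,0,0],[0,0,0,0,0,0,0],[0,0,0,0,0,0,0],[0,0,0,0,0,0,0]]]}}

```text
time: 13.75
tool_pos: [0.4601, 0.2768, 0.0833]
tool_rot: [-0.0, 0.0, 1.0, -0.0]
contact_force: [-0.2, -0.2, 0.3]
gripper_width: 0.212
grasp_force: 59.4
```

Tip through both ears with no force. Next I press the lid shut.

Emit:
{"method": "jog_arm", "body": {"moves": [[[0,0,0,0.2,0,0,0],[0,0,0,0.2,0,0,0],[0,0,0,0.2,0,0,0],[0,0,0,0.2,0,0,0],[0,0,0,0,0,0,0],[0,0,0,0,0,0,0],[0,0,0,0,0,0,0]]]}}

```text
time: 14.33
tool_pos: [0.46, 0.277, 0.0761]
tool_rot: [-0.0, 0.0, 1.0, 0.0]
contact_force: [-3.9, 0.1, 6.9]
gripper_width: 0.214
grasp_force: 59.8
```

Emit:
{"method": "jog_arm", "body": {"moves": [[[0,0,0,0.15,0,0,0],[0,0,0,0.15,0,0,0],[0,0,0,0,0,0,0],[0,0,0,0,0,0,0],[0,0,0,0,0,0,0],[0,0,0,0,0,0,0]]]}}

```text
time: 14.83
tool_pos: [0.4606, 0.2772, 0.0738]
tool_rot: [0.0, 0.0, 1.0, 0.0]
contact_force: [-4.4, -0.6, 9.6]
gripper_width: 0.214
grasp_force: 60.4
```

Emit:
{"method": "jog_arm", "body": {"moves": [[[0,0,0,0.15,0,0,0],[0,0,0,0.15,0,0,0],[0,0,0,0,0,0,0],[0,0,0,0,0,0,0],[0,0,0,0,0,0,0],[0,0,0,0,0,0,0]]]}}

```text
time: 15.33
tool_pos: [0.4607, 0.2774, 0.0731]
tool_rot: [0.0, -0.0, 1.0, 0.0]
contact_force: [-9.5, -2.7, 20.8]
gripper_width: 0.212
grasp_force: 61.8
```

```bash
python3 - <<'E'
from h import *
f=grab_frame("wrist"); sc=grab_frame("scene"); s=state(); print(s["tool_pos"],s["contact_force"],s["grasp_force"],s["time"])
for g in(f,sc):
  P,_,_=pts(g)
  for x in(.437,.445,.48,.50,.575):
    l=P[(abs(P[:,0]-x)<.005)&(abs(P[:,1]-.277)<.017)&(P[:,2]>.058)&(P[:,2]<.085)]; print(x,len(l),np.median(l[:,2]).round(4) if len(l) else None,end='|')
  print()
u,v=map(int,proj(sc,np.array([.48,.276,.06])))
c=sc["color"][v-50:v+50,u-50:u+50]; cv2.imwrite("pics/k.png",np.hstack([cv2.resize(c,(400,400),interpolation=2),cv2.resize(f["color"][130:290,170:330],(400,400),interpolation=2)]))
E
```

```text
[0.46072842 0.27739498 0.07313147] [-9.26349826 -3.30476165 21.20818276] 61.84135973453522 15.4333
0.437 1258 0.066|0.445 1130 0.0662|0.48 0 None|0.5 611 0.0664|0.575 0 None|
0.437 106 0.0666|0.445 66 0.0682|0.48 4 0.0685|0.5 12 0.0683|0.575 8 0.0687|
```

View pics/k.png

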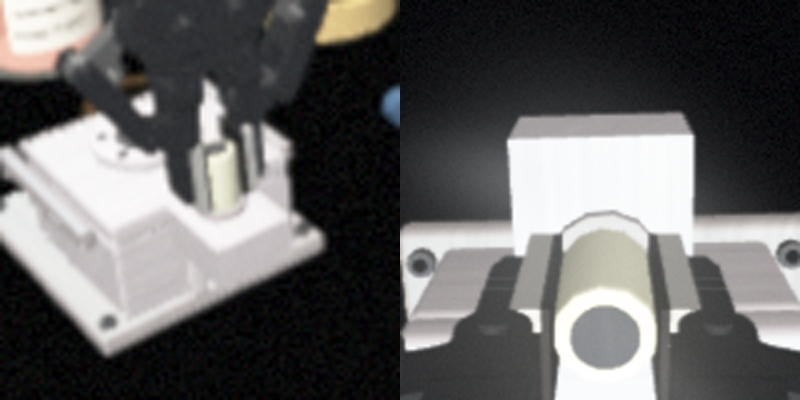

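The lid is flat: its surface reads 66 mm along its whole length. The ears are closed with no gap, and the collar sits on the lid at right-crop pixel (605,240). The fingers are still gripping at about 62 N with about 21 N of press, so I'm handing in.

```bash
python3 -c "
from plant import *
print(job_done())"
```

```text
the job is handed in; nothing more can be done
None
```

The lid is closed and the long pin is through both ears with its collar on the lid, still gripped at about 62 N and pressed down with about 21 N; the short pin was not touched, and the job is handed in (it returned no verdict).

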